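Stand the milk up in the chiller and clamp it shut

TASK

The green-banded milk carton is lying on the bar mat: stand it upright on the counter and let go, then take it again by the ridge on top and lower it gently, upright, into the empty well of the chiller (do not drop it in). Then close the blue lid fully, and only after that swing the red clamp lever all the way down onto the lid. Leave everything else where it stands.

Things in the scene. Friction and masses are not known exactly. Their poses are not given: they have to be found in the camera images.
- carton: milk carton with a GREEN band, 0.18-0.36 kg. Body 56 x 56 x 92 mm, above it a roof sloping to its +-x up to 119 mm, then an upright ridge (fin) 8 mm thick in x, 56 mm long in y, from 119 to 137 mm. Origin: centre of its base; z runs from base to ridge. At the start it lies on a flat side on the counter: z level, x pointing down, y (the ridge's direction) level
- ridge (a point): middle of the top of the green carton's ridge, 137 mm from the base on the carton's z axis
- chiller: fixed white box, 90 mm (x) by 246 mm (y), rim 158 mm high, walls and floor 12 mm; three 66 mm square wells at y = -78, 0, +78 mm, dividers up to 10 mm below the rim. Origin: centre of the underside; front (-x) towards the robot. The open lid stands behind it, the clamp lever in front, so a gripper working in a well must have its wide side along the box's y
- pad: thin green mat (60 mm square, carries nothing) on the floor of the only EMPTY well; which well varies. Origin: centre of the well on the inner floor, 12 mm above the counter, where the carton's base is to stand; axes as chiller
- lid (a joint): angle of the blue lid, rad: 0 = shut flat on the rim, grows as it opens up and back; starts 1.8 to 2.15 (leaning back). Plate 94 mm from hinge to front edge, 246 mm wide, 10 mm thick (from the hinge line up when shut), with two 14 mm tabs on the front edge at y = +-78 mm. Stiff hinge: stays where it is left, needs about 3 N at the edge
- lid_hinge (a point): middle of the lid's hinge line, which runs along the box's y at the back rim: box x = +45 mm, z = 158 mm; its axes turn with the lid
- lid_edge (a point): middle of the lid's front edge on its upper (outer) face, 94 mm from the hinge line
- clamp (a joint): angle of the red clamp lever, rad: 0 = down on the lid, pointing to the box's +x; grows as it swings up and over towards the robot; starts 2.0 to 2.4 (past upright, leaning to the robot). Lever 52 mm long, 14 mm wide, 8 mm thick. Stays where it is left, needs about 1.5 N at its end
- clamp_hinge (a point): clamp lever's pivot: box x = -52 mm, y = 0, z = 175 mm, axis along the box's y, between two small dark brackets 52 mm apart over all and up to z = 181 mm; its axes turn with the lever
- clamp_tip (a point): centre of the 40 mm long, 12 mm thick red cross bar (along the box's y) at the lever's end, 46 mm from its pivot
- mat: thin black ribbed bar mat (carries nothing: things on it stand at counter height), 320 mm (x) by 230 mm (y), under the lying cartons, jam and sauce. Origin 20 mm to the -x side of its centre
- spare: another lying carton of the same shape and size with a BLUE band, about parallel to the green one on the +x side of it along the mat, about 60 mm of free gap between them; leave it. Frame as carton
- jam: closed jam jar with a black cap, 66 mm diameter, 88 mm tall, upright on the far (+x) part of the mat; leave it. Origin: centre of its underside
- sauce: yellow sauce bottle with a white cap, 58 mm diameter, 160 mm tall, upright on the far (+x) part of the mat; leave it. Origin: centre of its underside
- syrup: amber syrup bottle, 68 mm diameter, 200 mm tall, upright at the back in the middle; leave it. Origin: centre of its underside
- mug: white open espresso cup without handle, 56 mm diameter, 60 mm tall, in the middle near the robot; leave it. Origin: centre of its underside
- tumbler: open metal tumbler, 64 mm diameter, 95 mm tall, standing in front of the chiller; leave it. Origin: centre of its underside
- stock1: blue-banded carton of the same size already standing in one of the wells, top below the rim; leave it. Frame as carton
- stock2: blue-banded carton of the same size already standing in another well; leave it. Frame as carton
Things that resemble listed ones, but are neither listed nor needed, are in the scene too. Leave any pink or turquoise look-alike of the carton alone.

How it is judged:
By the outcome, as a careful person would: the job done as asked, in the order asked, and still so for the second after the job is handed in, with the robot touching nothing.
It also fails if it takes over 72 s, if anything falls off the work surface, if the arm or the gripper's body presses on something with over 40 N, if the wrist force passes 120 N, or if a joint passes its speed limit or range.

ROBOT

A 6-joint arm with a two-finger parallel gripper is mounted at the origin on the work surface. World frame = base frame: x ahead of the robot, y to its left, z up, the work surface at z = 0. Lengths are in mm, angles in rad, forces in N, time in s.
With the tool pointing down it reaches from about 300 to 775 mm from the base axis. Payload 14.6 kg.
Tool frame: the origin (TCP) lies at the very end of the fingers, on their centre line; the grasp point (between the pads) lies 19 mm behind it; z points along the fingers, y is the line along which they close (so a half turn about z gives the same grasp; the last joint's range is limited). The gripper opens to 94 mm and grips with 3 to 60 N. Pads are 16 mm wide; open, the fingers measure 119 mm over their backs; the gripper's body (75 mm by 177 mm) begins 78 mm behind the grasp point.
Start: joints at [1.081, 0.3, 1.521, -0, 1.321, -0.067], TCP at [225.67, 501.56, 205.446] pointing down, gripper open.
Joint ranges: [-3.03, 3.03], [-0.79, 2.21], [0.23, 2.52], [-1.04, 4.18], [0, 3.07], [-2.55, 2.55]. Speed limits (rad/s): [2.22, 2.22, 2.57, 3.14, 3.14, 3.14].

INTERFACE

Orientations are given as [roll, pitch, yaw] about the fixed x, y, z axes, in that order (R = Rz(yaw) Ry(pitch) Rx(roll)).
In Python, from cell import manip gives the robot as it stands.
- The arm moves only by the tool servo_tool, never from a script. Its argument "rows" is a list of rows, each a list of 7 numbers: the turn, a rotation vector about the world's x, y, z in degrees, then the shift along the world's x, y, z in mm, then the closure, from 0 (fully open) to 1 (shut). In form: [[rx, ry, rz, dx, dy, dz, fingers], ...]. A call has 1 to 20 rows; each row shifts and turns the commanded pose from where the row before left it; what a row does not reach is not made up. A row lasts 1/8 s, in which the tool goes at most 62.5 mm and 10.7 degrees, less where a joint would pass 70% of its speed; a pose out of reach is approached as far as the arm can. A call with a gripper value outside its range is refused whole. The fingers move at their own pace and stop on an object; "grip_force" is the grip in N (left out, the last holds). Time passes only in rows, so rows that do not move let the fingers close. It gives the time, the measured TCP pose, the force, the opening and the grip force at its end, in the units of the state.
- manip.read_state(): the state, without advancing time (a new reading comes with each control period).
- manip.camera(name): name is "scene" or "top" or "wrist"; returns the picture (480x640x3 uint8, red, green, blue); there is no depth.
- manip.camera_info(name): a dict with "fx", "fy", "cx", "cy" (pixels), "position" and "rotation" of the camera in the world; the wrist camera has in their place "T_tool_cam" (4x4, takes a point from camera to tool coordinates, whose origin is the TCP and whose axes are the flange's). Camera axes: x right, y down, z forward; pixel columns grow to the right and rows downward; lengths in mm; the calibration is good to about 2 mm. A picture is of the moment at which its call begins: read the wrist's pose just before it. camera_info takes no time and is no camera call.
- manip.sign_off(): hands the job in; it is judged then, once.
The state is a dict: "clock": time; "joints": joint angles; "qd": joint speeds; "effort": joint torques, N m; "eef_pos": TCP position; "eef_rot": TCP orientation; "wrist_force": force on the tool from outside, world axes, zero at the start; "moment": the same for the moment, N m; "finger_gap": finger opening in mm; "finger_force": force on a finger pad.
Only numpy, scipy, OpenCV 4.12 (cv2) and the standard library are available. Lean on these libraries where they do the work, as an engineer would, in place of code of your own. Each camera call takes 0.05 s, during which the arm holds its last target. There are 200 camera calls.

## Working session

There is one attempt and no reset: what is moved stays moved. The work goes in short steps, Python scripts to look and compute and a tool call to move; the robot and the scene stay as the last step left them, time stands still between calls to the robot, and variables do not carry over. Pictures are saved under pics/ and viewed, at most 10 in all, crops included, and the job is handed in when it is done.

Besides the shell and the picture viewer there is one more tool, called after "Emit:" by a JSON object that holds its "api" and its "payload", one argument or row to a line. servo_tool: Moves the arm, as the interface text tells. Its arguments: {"type":"object","properties":{"rows":{"type":"array","items":{"type":"array","items":{"type":"number"}}},"grip_force":{"type":"number"}},"required":["rows"]}

```bash
mkdir -p pics; ls; cat > h.py <<'E'
import numpy as np, cv2
from cell import manip
def snap(n,f=None):
    im=manip.camera(n)[:,:,::-1].copy()
    if f: cv2.imwrite('pics/'+f,im)
    return im
def ray(n,u,v,st=None):
    c=manip.camera_info(n); d=np.array([(u-c['cx'])/c['fx'],(v-c['cy'])/c['fy'],1.])
    if n=='wrist':
        from scipy.spatial.transform import Rotation as R
        Rt=R.from_euler('xyz',st['eef_rot']).as_matrix(); T=np.array(c['T_tool_cam'])
        return np.array(st['eef_pos'])+Rt@T[:3,3], Rt@T[:3,:3]@d
    return np.array(c['position']),np.array(c['rotation'])@d
def onz(n,u,v,z,st=None):
    o,d=ray(n,u,v,st); return o+d*(z-o[2])/d[2]
def tri(*rs):
    A=np.zeros((3,3));b=np.zeros(3)
    for o,d in rs:
        d=d/np.linalg.norm(d);P=np.eye(3)-np.outer(d,d);A+=P;b+=P@o
    x=np.linalg.solve(A,b); return x,[float(np.linalg.norm(np.cross(x-o,d/np.linalg.norm(d)))) for o,d in rs]
def proj(n,p,st=None):
    c=manip.camera_info(n);q=np.array(c['rotation']).T@(np.array(p)-np.array(c['position']))
    return c['fx']*q[0]/q[2]+c['cx'],c['fy']*q[1]/q[2]+c['cy']
E
python3 - <<'E'
from h import *
print(manip.read_state())
a=snap('scene','s0.png');b=snap('top','t0.png')
for n in ['scene','top','wrist']: print(manip.camera_info(n))
E
```

```text
pics
{'clock': 0.0, 'joints': array([ 1.08139244e+00,  3.00457152e-01,  1.52159816e+00, -8.47350590e-06,
        1.32071833e+00, -6.65618271e-02]), 'qd': array([-7.43064173e-04,  6.87938630e-04,  2.21743780e-03, -5.15370136e-06,
        1.45764139e-03, -1.62206231e-03]), 'effort': array([-6.93408697e-05, -5.31815815e+01, -3.52742743e+01,  7.08748936e-02,
        2.43919948e-02, -8.90864521e-05]), 'eef_pos': array([225.55050973, 501.32254708, 204.88676552]), 'eef_rot': array([-3.14041374e+00, -7.03611604e-05,  2.71875265e+00]), 'wrist_force': array([-0.31188473, -0.69443522, -0.97117531]), 'moment': array([ 0.0275761 ,  0.02727359, -0.09986112]), 'finger_force': 0.0, 'finger_gap': 94.01316732663608}
{'fx': 436.2542805980817, 'fy': 436.2542805980817, 'cx': 318.70975366905367, 'cy': 239.8830235100855, 'position': array([1056.37365688,   -2.44350143, 1059.14926235]), 'rotation': array([-2.56394557e+00, -1.66024171e-03,  1.82175412e+00])}
{'fx': 625.1054009186311, 'fy': 625.1054009186311, 'cx': 318.6848782813677, 'cy': 243.60406798455045, 'position': array([ 280.51140583, -129.84396675, 1846.29378103]), 'rotation': array([-3.03182096, -0.00508925, -1.58277639])}
{'fx': 426.759913912854, 'fy': 426.759913912854, 'cx': 317.9897184937149, 'cy': 235.20686510481013, 'T_tool_cam': array([[ 3.31241037e-04, -9.63525584e-01, -2.67616030e-01,
         7.79540853e+01],
       [ 9.99999868e-01,  4.24225467e-04, -2.89635479e-04,
        -2.75340458e-01],
       [ 3.92600729e-04, -2.67615898e-01,  9.63525597e-01,
        -1.79897667e+02],
       [ 0.00000000e+00,  0.00000000e+00,  0.00000000e+00,
         1.00000000e+00]])}
```

```bash
python3 - <<'E'
s=open('h.py').read()
s=s.replace("from cell import manip\n","from cell import manip\nfrom scipy.spatial.transform import Rotation as R\nrm=lambda e:R.from_euler('xyz',e).as_matrix()\n").replace("        from scipy.spatial.transform import Rotation as R\n","").replace("R.from_euler('xyz',st['eef_rot']).as_matrix()","rm(st['eef_rot'])").replace("np.array(c['rotation'])","rm(c['rotation'])")
open('h.py','w').write(s)
E
```

```text
(no output)
```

View pics/s0.png

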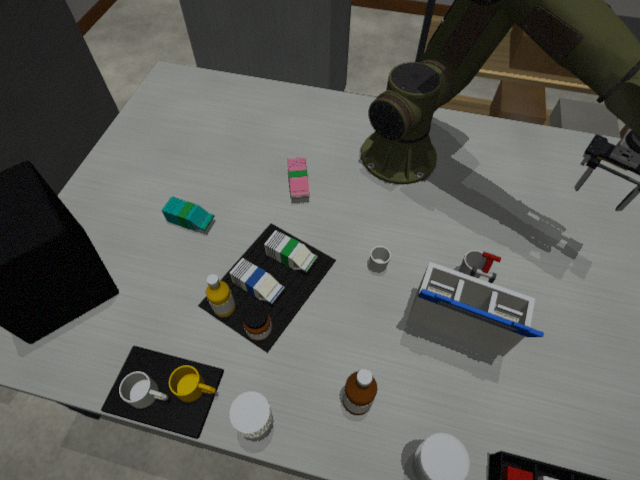

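View pics/t0.png

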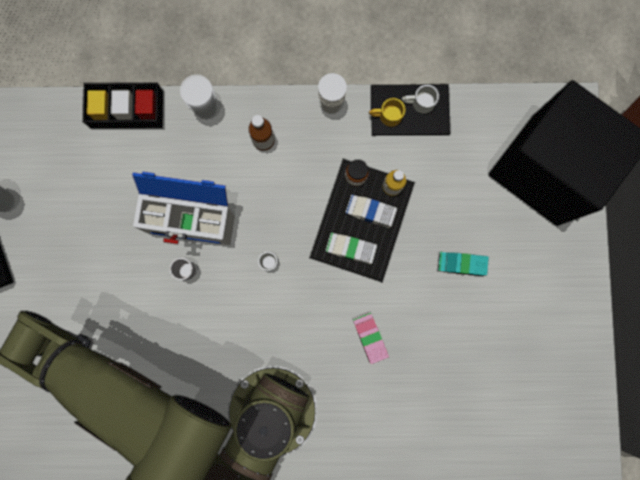

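```bash
python3 - <<'E'
from h import *
a=cv2.imread('pics/s0.png');b=cv2.imread('pics/t0.png')
k=cv2.resize(a[215:325,225:345],None,fx=5,fy=5,interpolation=3)
l=cv2.resize(b[150:285,300:420],None,fx=4,fy=4,interpolation=3)[:550]
l=cv2.resize(l,(int(l.shape[1]*550/l.shape[0]),550))
out=np.hstack([cv2.resize(k,(400,367)),cv2.resize(l,(400,int(400*l.shape[0]/l.shape[1]))) [:367]])
c=cv2.resize(a[225:345,395:555],(400,300)); d=cv2.resize(b[160:280,100:260],(400,300))
m=np.vstack([out,np.hstack([c,d])]); m=cv2.resize(m,(700,int(700*m.shape[0]/m.shape[1])));cv2.imwrite('pics/c0.png',m);print(m.shape)
for nm,im,n in [('scene',a,'scene'),('top',b,'top')]:
    h=cv2.cvtColor(im,cv2.COLOR_BGR2HSV)
    for col,lo,hi in [('green',(50,120,60),(75,255,255)),('blue',(105,120,50),(125,255,255)),('red',(0,170,80),(6,255,255))]:
        M=cv2.inRange(h,lo,hi);q,lab,st,ce=cv2.connectedComponentsWithStats(M)
        for i in range(1,q):
            if st[i,4]>25: print(nm,col,ce[i].round(1),st[i],onz(n,*ce[i],56).round())
E
```

```text
(583, 700, 3)
scene green [297.6 173.4] [289 170  18   7  96] [ 204. -286.   56.]
scene green [185.2 209.9] [177 202  17  17 134] [ 419. -560.   56.]
scene green [289.3 247. ] [280 238  19  19 163] [ 465. -235.   56.]
scene blue [255.  276.9] [245 267  21  21 184] [ 575. -295.   56.]
scene blue [479.6 312.2] [420 289 124  48 771] [530. 276.  56.]
scene red [491.6 256.2] [483 253  18   8  56] [358. 299.  56.]
scene red [487.8 265.7] [483 260  10  13  58] [390. 290.  56.]
scene red [518.6 474.1] [508 466  25  14 252] [872. 372.  56.]
top green [186.3 221.2] [181 214  11  15 128] [547. 240.  56.]
top green [351.9 247.5] [346 237  13  22 145] [ 465. -237.   56.]
top green [464.9 263.6] [460 254  10  20 157] [ 415. -561.   56.]
top green [370.6 338.5] [362 333  19  12 127] [ 205. -285.   56.]
top blue [180.5 188.5] [ 133  172   94   34 1803] [643. 258.  56.]
top blue [371.8 209.7] [366 199  13  22 151] [ 575. -297.   56.]
top blue [203.1 240. ] [187 238  32   5  35] [492. 192.  56.]
top red [143.8 101.6] [135  90  18  24 411] [905. 370.  56.]
top red [171.  239.8] [165 236  12   7  45] [494. 284.  56.]
```

View pics/c0.png

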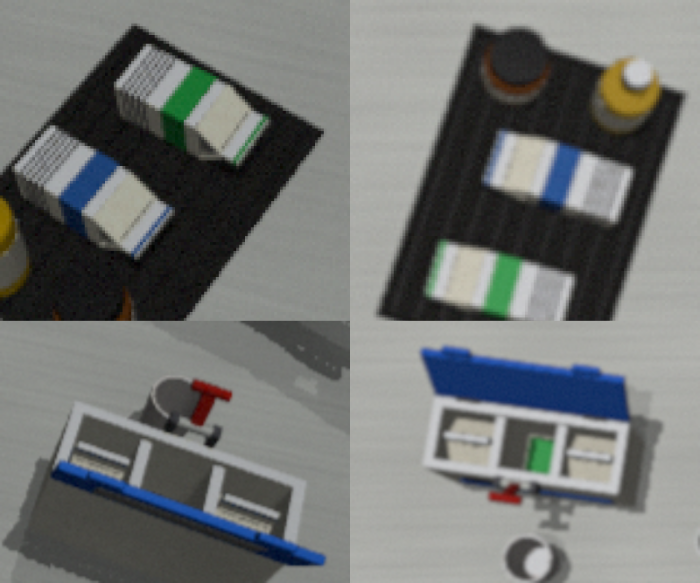

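Candidates for the green carton (top view pixels):
- (352,248): green band, lying on the bar mat. This is the one I choose, and the crop confirms it, with the ridge towards +y.
- (372,210): blue-banded spare.
- (371,338): pink look-alike.
- (465,264): turquoise look-alike.

The empty well is the middle one, with the green pad at (186,221). Next I move the wrist camera over the carton.

Emit:
{"api": "servo_tool", "payload": {
  "rows": [
    [0, 0, 0, 0, 0, 45, 0],
    [0, 0, 0, 0, 0, 45, 0],
    [0, 0, -5, 17, -52, 0, 0],
    [0, 0, -5, 17, -52, 0, 0],
    [0, 0, -5, 17, -52, 0, 0],
    [0, 0, -5, 17, -52, 0, 0],
    [0, 0, -5, 17, -52, 0, 0],
    [0, 0, -5, 17, -52, 0, 0],
    [0, 0, -5, 17, -52, 0, 0],
    [0, 0, -5, 17, -52, 0, 0],
    [0, 0, -5, 17, -52, 0, 0],
    [0, 0, -5, 17, -52, 0, 0],
    [0, 0, -5, 17, -52, 0, 0],
    [0, 0, -5, 17, -52, 0, 0],
    [0, 0, -5, 17, -52, 0, 0],
    [0, 0, -5, 17, -52, 0, 0],
    [0, 0, 0, 0, 0, 0, 0]
  ]
}}

```text
clock: 2.22
eef_pos: [463.7, -228.9, 294.0]
eef_rot: [-3.139, -0.001, 1.493]
wrist_force: [-0.6, 0.5, -0.2]
finger_gap: 94.1
finger_force: 0.0
```

```bash
python3 - <<'E'
from h import *
import json
st=manip.read_state();w=snap('wrist','w1.png')
json.dump({k:list(map(float,st[k])) for k in('eef_pos','eef_rot','joints')},open('w1.json','w'));print(st['joints'])
b=snap('top','t1.png');a=snap('scene','s1.png')
d=cv2.resize(b[165:285,120:240],(600,600),interpolation=cv2.INTER_CUBIC)
h=cv2.cvtColor(w,cv2.COLOR_BGR2HSV)
M=cv2.inRange(h,(50,120,50),(75,255,255));q,lab,s,ce=cv2.connectedComponentsWithStats(M)
for i in range(1,q):
    if s[i,4]>40:
        r=cv2.minAreaRect(np.argwhere(lab==i)[:,::-1].astype(np.float32));print(ce[i].round(1),s[i],cv2.boxPoints(r).round(1).tolist(), onz('wrist',*ce[i],56,st).round(1))
E
```

```text
[-5.29311252e-01  1.73626739e-01  1.47236777e+00 -1.46115034e-04
  1.49806484e+00 -4.51413614e-01]
[335. 135.] [307 128  57  15 158] [[306.6000061035156, 130.0], [307.20001220703125, 127.30000305175781], [363.5, 139.8000030517578], [362.8999938964844, 142.5]] [ 483.7 -169.4   56. ]
[320.9 203.6] [ 291  186   61   36 1397] [[290.29998779296875, 209.60000610351562], [295.29998779296875, 185.60000610351562], [351.79998779296875, 197.39999389648438], [346.79998779296875, 221.39999389648438]] [ 465.3 -234.7   56. ]
[139.4 236.5] [126 215  28  45 109] [[125.5999984741211, 215.89999389648438], [127.5999984741211, 214.60000610351562], [153.6999969482422, 258.6000061035156], [151.6999969482422, 259.79998779296875]] [ 278.3 -254.5   56. ]
[ 75.  269.5] [  51  242   49   55 1199] [[50.400001525878906, 252.10000610351562], [68.5999984741211, 239.89999389648438], [100.19999694824219, 287.20001220703125], [81.9000015258789, 299.3999938964844]] [ 204.6 -284.7   56. ]
[301.4 471.5] [279 463  47  17 747] [[279.0, 463.0], [325.0, 463.0], [325.0, 479.0], [279.0, 479.0]] [ 417.2 -559.3   56. ]
```

View pics/w1.png

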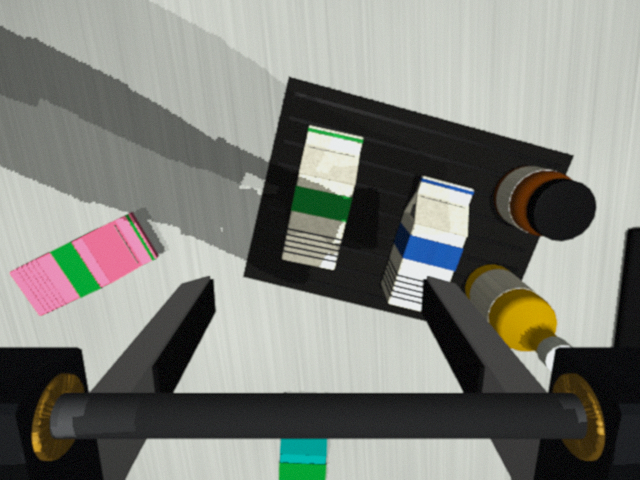

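```bash
cat >> h.py <<'E'
import json
def comps(im,lo,hi,amin=30):
    M=cv2.inRange(cv2.cvtColor(im,cv2.COLOR_BGR2HSV),lo,hi);q,lab,s,ce=cv2.connectedComponentsWithStats(M)
    return [(ce[i],s[i],np.argwhere(lab==i)[:,::-1].astype(np.float32)) for i in range(1,q) if s[i,4]>amin]
E
python3 - <<'E'
from h import *
w1=json.load(open('w1.json'))
print('band',tri(ray('wrist',320.9,203.6,w1),ray('scene',289.3,247.0),ray('top',351.9,247.5)))
for p in [(290.3,209.6),(295.3,185.6),(351.8,197.4),(346.8,221.4)]: print('bandc',onz('wrist',*p,56,w1).round(1))
for p in [(306.6,130),(363.5,139.8),(335,135)]: print('ridge',onz('wrist',*p,32,w1).round(1))
b=cv2.imread('pics/t1.png');a=cv2.imread('pics/s1.png')
# pad in top, lid, box
for n,im in(('top',b),('scene',a)):
  for lo,hi,nm in [((45,100,40),(80,255,255),'green'),((105,120,40),(125,255,255),'blue'),((0,150,70),(8,255,255),'red')]:
    for ce,s,pts in comps(im,lo,hi):
        r=cv2.minAreaRect(pts);print(n,nm,ce.round(1),s,cv2.boxPoints(r).round(1).tolist())
c=np.hstack([cv2.resize(b[160:260,120:240],(480,400),interpolation=2),]);d=cv2.resize(a[240:365,400:550],(480,400),interpolation=2)
cv2.imwrite('pics/box.png',cv2.resize(np.vstack([c,d]),(600,600) if 0 else (480*3//4,600)))
cv2.imwrite('pics/box.png',np.hstack([c[:, :400],d[:,:400]]))
E
```

```text
band (array([ 465.1354317 , -235.49980877,   55.9130798 ]), [0.6991993064249095, 0.7452478335747134, 1.3600120863608975])
bandc [ 434.3 -238.5   56. ]
bandc [ 441.5 -214.9   56. ]
bandc [ 496.3 -230.9   56. ]
bandc [ 489.9 -255.    56. ]
ridge [ 456.3 -163.4   32. ]
ridge [ 512.9 -177.4   32. ]
ridge [ 484.5 -170.5   32. ]
top green [186.4 221.2] [181 214  12  15 136] [[180.60000610351562, 227.39999389648438], [182.89999389648438, 213.3000030517578], [192.1999969482422, 214.89999389648438], [189.8000030517578, 229.0]]
top green [439.8 261.1] [438 252   4  19  37] [[437.8999938964844, 269.8999938964844], [439.6000061035156, 251.89999389648438], [441.5, 252.0], [439.8999938964844, 270.1000061035156]]
top green [464.9 263.5] [460 254  11  20 177] [[459.6000061035156, 272.79998779296875], [461.29998779296875, 253.5], [470.20001220703125, 254.3000030517578], [468.5, 273.6000061035156]]
top green [370.8 338.4] [361 332  20  13 144] [[360.3999938964844, 338.6000061035156], [378.20001220703125, 331.5], [381.0, 338.3999938964844], [363.20001220703125, 345.5]]
top blue [180.4 188.5] [ 133  172
[... 1203 characters left out ...]
64844], [286.79998779296875, 235.89999389648438], [298.20001220703125, 240.5], [288.0, 266.0]]
scene blue [254.1 279.1] [245 267  21  28 224] [[242.0, 288.79998779296875], [254.8000030517578, 264.29998779296875], [265.6000061035156, 269.8999938964844], [252.8000030517578, 294.3999938964844]]
scene blue [481.1 313.4] [419 289 125  48 900] [[418.1000061035156, 296.5], [421.70001220703125, 286.70001220703125], [543.5999755859375, 331.6000061035156], [540.0, 341.3999938964844]]
scene red [489.3 261.2] [483 253  18  20 152] [[483.0, 253.0], [500.0, 253.0], [500.0, 272.0], [483.0, 272.0]]
scene red [518.2 474. ] [507 466  26  14 272] [[507.0, 466.0], [532.0, 466.0], [532.0, 479.0], [507.0, 479.0]]
```

The wrist view shows the green carton lying on the mat with its band at (321,204) and its ridge end at (335,135), and the spare to the right at (430,245). Band height came out at 55.9 mm, as expected. The axis azimuth is 73.5° with the base at about (446,-302). I approach tilted 30° over the ridge side.

Emit:
{"api": "servo_tool", "payload": {
  "rows": [
    [0, 0, -6, 3, 9, -35, 0],
    [0, 0, -6, 3, 9, -35, 0],
    [-9.6, 2.84, 0, 3, 9, -35, 0],
    [-9.6, 2.84, 0, 4, 9, -35, 0],
    [-9.6, 2.84, 0, 4, 9, -36, 0],
    [0, 0, 0, 0, 0, 0, 0],
    [0, 0, 0, 0, 0, 0, 0]
  ]
}}

```text
clock: 3.25
eef_pos: [481.1, -180.9, 120.6]
eef_rot: [-3.14, 0.522, 1.289]
wrist_force: [0.1, -0.4, -0.1]
finger_gap: 93.8
finger_force: 0.0
```

```bash
python3 - <<'E'
from h import *
s=manip.read_state();print(s['eef_pos'],s['joints'],rm(s['eef_rot']).round(3))
E
```

```text
[ 481.09889411 -180.94898734  120.64200955] [-0.16899467  0.37264699  1.72689223 -0.5673175   1.17262207  0.37281793] [[ 0.241  0.96  -0.14 ]
 [ 0.833 -0.279 -0.479]
 [-0.499 -0.001 -0.867]]
```

Emit:
{"api": "servo_tool", "payload": {
  "rows": [
    [0, 0, 0, -4, -15, -27, 0],
    [0, 0, 0, -4, -15, -27, 0],
    [0, 0, 0, -4, -12, -22, 0],
    [0, 0, 0, -3, -10, -17, 0],
    [0, 0, 0, -3, -9, -14, 0],
    [0, 0, 0, 0, 0, 0, 0.0],
    [0, 0, 0, 0, 0, 0, 0.6],
    [0, 0, 0, 0, 0, 0, 0.6],
    [0, 0, 0, 0, 0, 0, 0.6],
    [0, 0, 0, 0, 0, 0, 0.6],
    [0, 0, 0, 0, 0, 0, 0.6]
  ],
  "grip_force": 25
}}

```text
clock: 4.62
eef_pos: [462.8, -242.3, 12.6]
eef_rot: [-3.139, 0.524, 1.288]
wrist_force: [-0.2, 1.9, 1.8]
finger_gap: 56.0
finger_force: 25.0
```

Emit:
{"api": "servo_tool", "payload": {
  "rows": [
    [0, 0, 0, 0, 0, 20, 0.6],
    [0, 0, 0, 0, 0, 50, 0.6],
    [0, 0, 0, 0, 0, 60, 0.6],
    [9.59, -2.84, 0, -11, 15, 0, 0.6],
    [9.59, -2.84, 0, -11, 15, 0, 0.6],
    [9.59, -2.84, 0, -11, 15, 0, 0.6],
    [9.59, -2.84, 0, -11, 15, 0, 0.6],
    [9.59, -2.84, 0, -11, 15, 0, 0.6],
    [9.59, -2.84, 0, -11, 16, 0, 0.6],
    [9.59, -2.84, 0, -11, 16, 0, 0.6],
    [9.59, -2.84, 0, -11, 16, 0, 0.6],
    [9.59, -2.84, 0, -10, 15, 0, 0.6],
    [0, 0, 0, 0, 0, 0, 0.6],
    [0, 0, 0, 0, 0, 0, 0.6]
  ]
}}

```text
clock: 6.38
eef_pos: [365.2, -105.1, 143.0]
eef_rot: [3.129, -1.042, 1.296]
wrist_force: [0.4, 0.5, -1.6]
finger_gap: 55.9
finger_force: 25.0
```

```bash
python3 - <<'E'
from h import *
s=manip.read_state();print(s['eef_pos'],s['joints'],rm(s['eef_rot']).round(3))
a=snap('scene','s2.png');snap('top','t2.png')
u,v=proj('scene',[360,-120,100]);u,v=int(u),int(v);print(u,v)
cv2.imwrite('pics/c2.png',cv2.resize(a[max(v-90,0):v+90,u-100:u+100],(600,540)))
E
```

```text
[ 365.2410071  -105.11504087  143.01689174] [-0.91624874  0.35685066  1.97808156  0.77407023  1.58788983 -0.95363109] [[ 0.137  0.96   0.246]
 [ 0.486 -0.281  0.828]
 [ 0.863  0.006 -0.504]]
339 215
```

View pics/c2.png

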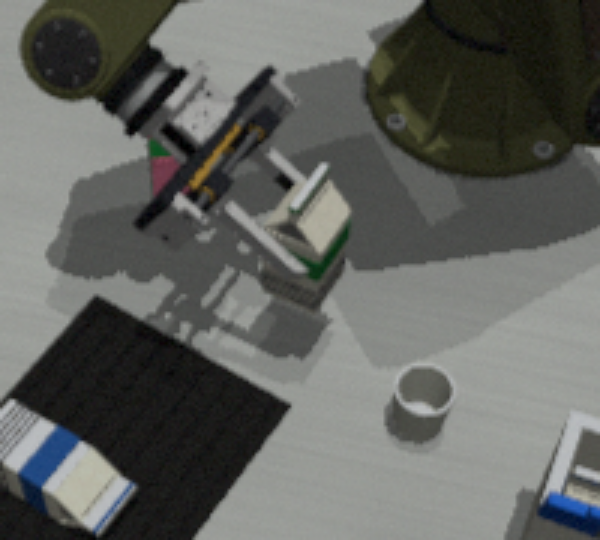

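The crop shows the carton held upright with its ridge up at about (325,180), over bare counter. The mat and mug are clear of it, so I lower it.

Emit:
{"api": "servo_tool", "payload": {
  "rows": [
    [0, 0, 0, 0, 0, -25, 0.6],
    [0, 0, 0, 0, 0, -25, 0.6],
    [0, 0, 0, 0, 0, -14, 0.6],
    [0, 0, 0, 0, 0, -6, 0.6],
    [0, 0, 0, 0, 0, -4, 0.6],
    [0, 0, 0, 0, 0, -3, 0.6],
    [0, 0, 0, 0, 0, -1, 0.6],
    [0, 0, 0, 0, 0, -1, 0.6],
    [0, 0, 0, 0, 0, 0, 0.6],
    [0, 0, 0, 0, 0, 0, 0.6]
  ]
}}

```text
clock: 7.72
eef_pos: [364.7, -104.5, 63.5]
eef_rot: [3.133, -1.047, 1.292]
wrist_force: [0.0, 0.2, -2.2]
finger_gap: 56.0
finger_force: 25.0
```

Emit:
{"api": "servo_tool", "payload": {
  "rows": [
    [0, 0, 0, 0, 0, -0.7, 0.6],
    [0, 0, 0, 0, 0, -0.7, 0.6],
    [0, 0, 0, 0, 0, 0, 0.6]
  ]
}}

```text
clock: 8.1
eef_pos: [364.7, -104.4, 62.0]
eef_rot: [3.134, -1.047, 1.292]
wrist_force: [0.6, 0.2, -2.4]
finger_gap: 55.8
finger_force: 25.0
```

Emit:
{"api": "servo_tool", "payload": {
  "rows": [
    [0, 0, 0, 0, 0, -0.7, 0.6],
    [0, 0, 0, 0, 0, -0.7, 0.6],
    [0, 0, 0, 0, 0, 0, 0.6]
  ]
}}

```text
clock: 8.48
eef_pos: [364.7, -104.4, 60.6]
eef_rot: [3.134, -1.047, 1.292]
wrist_force: [-0.0, -0.7, -1.2]
finger_gap: 55.6
finger_force: 25.0
```

Emit:
{"api": "servo_tool", "payload": {
  "rows": [
    [0, 0, 0, 0, 0, -0.7, 0.6],
    [0, 0, 0, 0, 0, -0.6, 0.6],
    [0, 0, 0, 0, 0, 0, 0.6]
  ]
}}

```text
clock: 8.85
eef_pos: [364.7, -104.4, 59.3]
eef_rot: [3.134, -1.047, 1.292]
wrist_force: [-0.6, -0.5, -2.3]
finger_gap: 55.7
finger_force: 25.0
```

Emit:
{"api": "servo_tool", "payload": {
  "rows": [
    [0, 0, 0, 0, 0, -0.7, 0.6],
    [0, 0, 0, 0, 0, -0.7, 0.6],
    [0, 0, 0, 0, 0, 0, 0.6]
  ]
}}

```text
clock: 9.22
eef_pos: [364.6, -104.4, 57.9]
eef_rot: [3.134, -1.047, 1.292]
wrist_force: [-0.0, 0.0, -1.9]
finger_gap: 55.7
finger_force: 25.0
```

Emit:
{"api": "servo_tool", "payload": {
  "rows": [
    [0, 0, 0, 0, 0, -0.7, 0.6],
    [0, 0, 0, 0, 0, -0.7, 0.6],
    [0, 0, 0, 0, 0, 0, 0.6]
  ]
}}

```text
clock: 9.6
eef_pos: [364.8, -104.4, 57.6]
eef_rot: [3.132, -1.049, 1.294]
wrist_force: [-2.9, -1.1, 13.8]
finger_gap: 56.0
finger_force: 25.0
```

```bash
python3 - <<'E'
from h import *
s=manip.read_state();print(s['eef_pos'],s['wrist_force'],s['moment'])
a=snap('scene','s3.png');b=snap('top','t3.png');w=snap('wrist','w3.png')
print(json.dumps({k:list(map(float,s[k])) for k in('eef_pos','eef_rot')}),file=open('w3.json','w'))
u,v=map(int,proj('scene',[360,-120,70]));x,y=map(int,proj('top',[360,-120,70]))
c=cv2.resize(a[v-50:v+50,u-50:u+50],(400,400),interpolation=2);d=cv2.resize(b[y-50:y+50,x-50:x+50],(400,400),interpolation=2)
e=cv2.resize(w,(266,200));z=np.zeros((200,800,3),np.uint8);z[:,:266]=e
cv2.imwrite('pics/c3.png',np.vstack([np.hstack([c,d]),z]));print(u,v,x,y)
E
```

```text
[ 364.78821515 -104.43677001   57.60796943] [-2.88389407 -1.12059365 13.82488674] [1.20039702 0.28710615 0.45848881]
339 222 311 284
```

View pics/c3.png

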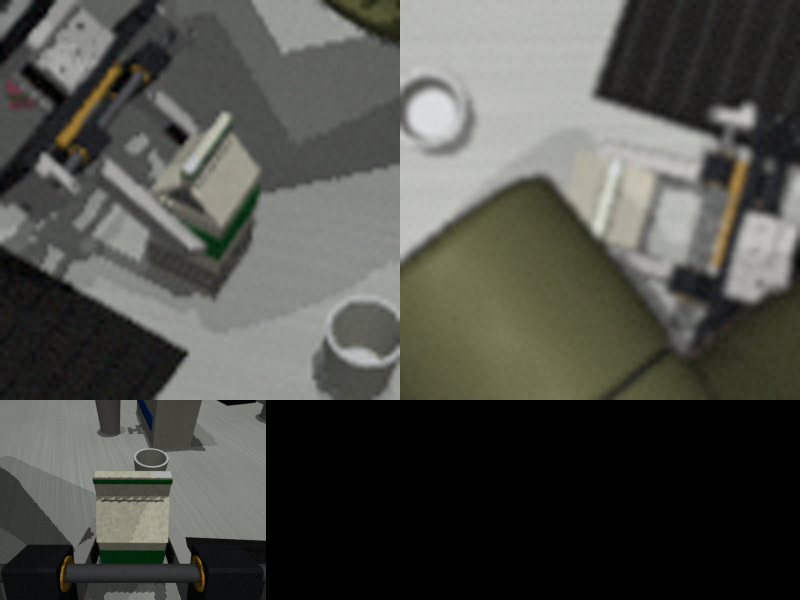

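Contact was felt at TCP z 57.6 (about 16 N). The views show the carton standing upright on bare counter. I release and back out along the fingers.

Emit:
{"api": "servo_tool", "payload": {
  "rows": [
    [0, 0, 0, 0, 0, 0.7, 0.6],
    [0, 0, 0, 0, 0, 0, 0.4],
    [0, 0, 0, 0, 0, 0, 0.2],
    [0, 0, 0, 0, 0, 0, 0.0],
    [0, 0, 0, 0, 0, 0, 0.0],
    [0, 0, 0, -4, -13, 8, 0],
    [0, 0, 0, -8, -27, 17, 0],
    [0, 0, 0, -8, -30, 18, 0],
    [0, 0, 0, -8, -30, 18, 0],
    [0, 0, 0, 0, 0, 30, 0],
    [0, 0, 0, 0, 0, 50, 0],
    [0, 0, 0, 0, 0, 50, 0]
  ]
}}

```text
clock: 11.25
eef_pos: [336.0, -205.0, 250.3]
eef_rot: [3.134, -1.046, 1.291]
wrist_force: [-0.4, -1.0, 1.2]
finger_gap: 93.8
finger_force: 0.0
```

```bash
python3 - <<'E'
from h import *
s=manip.read_state();t=np.deg2rad(73.5);u=np.array([np.cos(t),np.sin(t),0]);z=np.array([0,0,-1.])
T=np.array([np.cross(u,z),u,z]).T
v=R.from_matrix(T@rm(s['eef_rot']).T).as_rotvec(degrees=True);print(v,np.linalg.norm(v),v/11, s['joints'])
E
```

```text
[-58.06417828 -31.35716634  80.74416707] 104.28010930072323 [-5.27856166 -2.85065149  7.34037882] [-1.08284482  0.30185046  1.74239632  0.69500166  1.89798909 -0.85625961]
```

Emit:
{"api": "servo_tool", "payload": {
  "rows": [
    [-5.28, -2.85, 7.34, 2, 8, 0, 0],
    [-5.28, -2.85, 7.34, 2, 8, 0, 0],
    [-5.28, -2.85, 7.34, 2, 8, 0, 0],
    [-5.28, -2.85, 7.34, 2, 8, 0, 0],
    [-5.28, -2.85, 7.34, 2, 8, 0, 0],
    [-5.28, -2.85, 7.34, 2, 8, 0, 0],
    [-5.28, -2.85, 7.34, 2, 8, 0, 0],
    [-5.28, -2.85, 7.34, 2, 8, 0, 0],
    [-5.28, -2.85, 7.34, 2, 8, 0, 0],
    [-5.28, -2.85, 7.34, 2, 7, 0, 0],
    [-5.28, -2.85, 7.34, 2, 7, 0, 0],
    [0, 0, 0, 0, 0, 0, 0.3],
    [0, 0, 0, 0, 0, 0, 0.5]
  ]
}}

```text
clock: 12.88
eef_pos: [358.6, -118.9, 248.6]
eef_rot: [3.141, -0.001, 2.851]
wrist_force: [-0.5, 0.1, 0.2]
finger_gap: 77.3
finger_force: 0.0
```

```bash
python3 - <<'E'
from h import *
s=manip.read_state();print(s['eef_pos'],s['eef_rot'],s['joints'])
w=snap('wrist','w4.png')
print(json.dumps({k:list(map(float,s[k])) for k in('eef_pos','eef_rot')}),file=open('w4.json','w'))
E
```

```text
[ 358.57039881 -118.93644666  248.59678379] [ 3.14094209e+00 -1.46388654e-03  2.85083996e+00] [-4.17641269e-01 -1.32278581e-01  1.88794668e+00  4.67921241e-04
  1.38745902e+00 -1.69777009e+00]
```

View pics/w4.png

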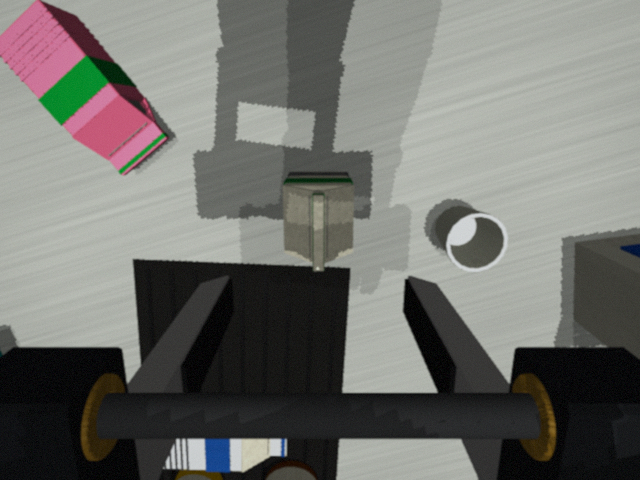

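```bash
python3 - <<'E'
from h import *
w=json.load(open('w4.json'))
for p in [(319,194),(318.5,270),(318.7,231)]: print(onz('wrist',*p,137,w).round(1))
print(tri(ray('wrist',318.7,231,w),ray('top',312.2,283.4),ray('scene',340.7,208.7)))
E
```

```text
[ 333.1 -110.9  137. ]
[ 386.3 -127.1  137. ]
[ 358.4 -118.6  137. ]
(array([ 359.75112078, -119.95212676,  131.26241212]), [0.8892969011313719, 1.8017374207621972, 0.9379119140858077])
```

The wrist view shows the carton standing with its ridge from (319,193) to (319,270), in line with the tool. Its measured midpoint is (359.7,-119.0), length 55.6 mm. I go down and grip it.

Emit:
{"api": "servo_tool", "payload": {
  "rows": [
    [0, 0, 0, 1, 0, -40, 0.5],
    [0, 0, 0, 0, 0, -40, 0.5],
    [0, 0, 0, 0, 0, -25, 0.5],
    [0, 0, 0, 0, 0, -13, 0.5],
    [0, 0, 0, 0, 0, -7, 0.5],
    [0, 0, 0, 0, 0, -3, 0.5],
    [0, 0, 0, 0, 0, 0, 0.7],
    [0, 0, 0, 0, 0, 0, 1],
    [0, 0, 0, 0, 0, 0, 1],
    [0, 0, 0, 0, 0, 0, 1],
    [0, 0, 0, 0, 0, 0, 1],
    [0, 0, 0, 0, 0, 0, 1]
  ],
  "grip_force": 30
}}

```text
clock: 14.42
eef_pos: [359.7, -118.5, 120.3]
eef_rot: [-3.141, -0.0, 2.854]
wrist_force: [-1.0, -0.4, 1.0]
finger_gap: 7.5
finger_force: 30.0
```

```bash
python3 - <<'E'
from h import *
P=np.array([onz('top',u,v,158) for u,v in [(137.9,193.8),(133.8,226.7),(227.1,235.9),(228.9,204.3)]])
print(P.round(1),P.mean(0)); e=P[1]-P[2];print(np.linalg.norm(e),np.degrees(np.arctan2(e[1],e[0])))
for c,s,p in comps(cv2.imread('pics/t1.png'),(105,120,40),(125,255,255),300): print(c, onz('top',*c,210))
print('lever',onz('top',171.3,239.6,205),'tumbler',onz('top',183,269,95))
print('lever tri',tri(ray('top',171.3,239.6),ray('scene',489.3,261.2)))
E
```

```text
[[609.3 352.5 158. ]
 [518.5 361.9 158. ]
 [490.4 108.1 158. ]
 [577.4 103.5 158. ]] [548.88058733 231.4896075  158.        ]
255.33751571739157 83.6807691725319
[180.43982252 188.53799224] [612.08494985 225.10617366 210.        ]
lever [476.37392115 248.6198347  205.        ] tumbler [406.14552698 240.08520241  95.        ]
lever tri (array([476.38206656, 248.95933329, 205.28262342]), [0.39554456714671493, 0.3955445671467138])
```

Emit:
{"api": "servo_tool", "payload": {
  "rows": [
    [0, 0, 0, 0, 0, 5, 1],
    [0, 0, 0, 0, 0, 20, 1],
    [0, 0, 0, 0, 0, 40, 1],
    [0, 0, 0, 0, 0, 50, 1],
    [0, 0, 1, 15, 16, 30, 1],
    [0, 0, 1, 22, 24, 25, 1],
    [0, 0, 2, 28, 30, 20, 1],
    [0, 0, 2, 30, 32, 20, 1],
    [0, 0, 1, 30, 32, 10, 1],
    [0, 0, 1, 30, 32, 10, 1],
    [0, 0, 1, 25, 26, 0, 1],
    [0, 0, 1, 15, 16, 0, 1],
    [0, 0, 0, 0, 0, 0, 1],
    [0, 0, 0, 0, 0, 0, 1]
  ]
}}

```text
clock: 16.18
eef_pos: [554.3, 89.2, 350.3]
eef_rot: [-3.141, -0.001, 3.028]
wrist_force: [-0.3, -1.2, -1.6]
finger_gap: 7.6
finger_force: 30.0
```

```bash
python3 - <<'E'
from h import *
s=manip.read_state();print(s['eef_pos'],s['eef_rot'],s['joints'])
w=snap('wrist','w5.png')
print(json.dumps({k:list(map(float,s[k])) for k in('eef_pos','eef_rot')}),file=open('w5.json','w'))
E
```

```text
[554.2976079   89.16074174 350.2943064 ] [-3.14105755e+00 -6.77121944e-04  3.02826205e+00] [ 9.44350832e-02  2.65197280e-01  1.23591222e+00 -3.84878564e-04
  1.64125609e+00 -1.36305777e+00]
```

View pics/w5.png

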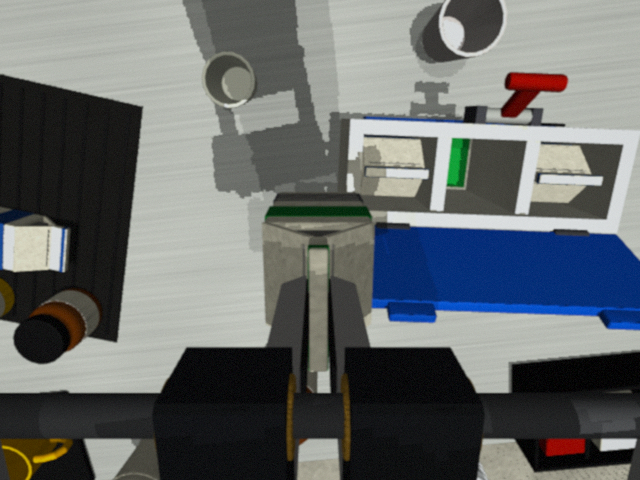

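```bash
python3 - <<'E'
from h import *
w=json.load(open('w5.json'));im=cv2.imread('pics/w5.png');g=cv2.GaussianBlur(cv2.cvtColor(im,cv2.COLOR_BGR2GRAY),(3,3),0).astype(float)
print(g[108:145,495].astype(int).tolist()); print(g[190:240,495].astype(int).tolist());print(g[165,420:560].astype(int).tolist());print(g[165,590:639].astype(int).tolist())
for nm,p,z in [('FL',(349,119),158),('FR',(639,131),158),('BR',(617,234),158)]: print(nm,onz('wrist',*p,z,w).round(1))
E
```

```text
[141, 139, 153, 168, 178, 185, 188, 188, 186, 181, 172, 161, 148, 128, 104, 104, 146, 196, 217, 219, 218, 219, 220, 220, 220, 219, 219, 219, 219, 216, 199, 156, 102, 71, 66, 67, 66]
[69, 69, 68, 68, 69, 69, 69, 69, 68, 68, 68, 68, 68, 69, 72, 74, 76, 77, 75, 74, 75, 75, 76, 81, 107, 158, 202, 219, 220, 221, 221, 220, 220, 220, 220, 221, 221, 215, 189, 137, 81, 49, 40, 40, 43, 43, 41, 41, 41, 41]
[186, 191, 189, 169, 127, 87, 69, 66, 66, 66, 66, 66, 67, 82, 124, 177, 210, 220, 221, 221, 221, 221, 221, 221, 221, 221, 220, 210, 181, 141, 114, 106, 107, 107, 107, 107, 108, 107, 100, 85, 68, 59, 59, 58, 61, 76, 105, 128, 123, 97, 76, 69, 68, 68, 67, 67, 68, 67, 67, 68, 67, 66, 68, 69, 68, 67, 68, 68, 67, 66, 65, 66, 67, 67, 68, 67, 67, 66, 65, 66, 67, 67, 67, 66, 66, 66, 67, 67, 66, 65, 65, 65, 65, 66, 66, 66, 65, 64, 65, 65, 66, 82, 123, 175, 208, 219, 220, 220, 219, 219, 219, 219, 219, 218, 218, 216, 209, 201, 197, 198, 200, 202, 202, 201, 199, 197, 196, 196, 197, 196, 196, 196, 196, 197, 198, 199, 199, 200, 202, 204]
[63, 62, 63, 64, 64, 64, 64, 65, 66, 65, 64, 64, 65, 66, 65, 64, 65, 65, 65, 65, 64, 63, 64, 64, 64, 63, 65, 82, 126, 176, 206, 215, 215, 215, 215, 216, 216, 216, 215, 215, 214, 212, 203, 191, 182, 179, 178, 178, 179]
FL [481.4 123.3 158. ]
FR [518.8 366.5 158. ]
BR [608.6 354.6 158. ]
```

```bash
python3 - <<'E'
from h import *
w=json.load(open('w5.json'));im=cv2.imread('pics/w5.png');g=cv2.GaussianBlur(cv2.cvtColor(im,cv2.COLOR_BGR2GRAY),(3,3),0).astype(float)
f=lambda u,v,z:onz('wrist',u,v,z,w)
x=np.array([.988,-.152,0]);y=np.array([.152,.988,0])
def cross(a,lo,th,up):
    for i in range(len(a)-1):
        if (a[i]<th<=a[i+1]) if up else (a[i]>=th>a[i+1]): return lo+i+(th-a[i])/(a[i+1]-a[i])
L={'fi':[], 'bi':[]}
for c in list(range(465,515,5)):
    L['fi'].append(f(c,cross(g[128:150,c],128,145,False),158)); L['bi'].append(f(c,cross(g[195:225,c],195,145,True),158))
for k in L:
    P=np.array(L[k]);m=np.polyfit(P[:,1],P[:,0],1);print(k,P.mean(0).round(1),'x:',(P@x).mean().round(1),'az',90-np.degrees(np.arctan(m[0])))
a=[];b=[]
for r in range(150,200,5):
    a.append(f(cross(g[r,438:470],438,165,False),r,148)); b.append(f(cross(g[r,490:540],490,145,True),r,148))
for P in map(np.array,(a,b)):
    m=np.polyfit(P[:,0],P[:,1],1);print('y',(P@y).round(1),'az',np.degrees(np.arctan(m[0])))
c=(np.array([544.6,238.1,0])+np.array([545.4,239.9,0]))/2;print(c@x,c@y)
st=manip.read_state()
# carton in hand: ridge line
print('pad',[f(u,v,12).round(1) for u,v in((451,187),(467,187),(469,138))])
# two-view check of rim height: FL corner
t=np.array([134.0,226.7]);print(tri(ray('wrist',639,131,w),ray('top',133.8,226.7)),tri(ray('wrist',349,119,w),ray('top',227.1,235.9)))
E
```

```text
fi [510.9 238.9 158. ] x: 468.4 az 81.36834857424257
bi [577.2 238.4 158. ] x: 534.0 az 81.2899441031557
y [286.2 286.2 286.2 286.2 286.2 286.2 286.2 286.  286.  285.9] az -9.18756089059867
y [351.9 351.9 351.9 351.9 351.9 351.8 351.8 351.8 351.9 351.9] az -8.759040496803078
502.13200000000006 318.972
pad [array([577. , 249.6,  12. ]), array([579.2, 269. ,  12. ]), array([520.8, 272.5,  12. ])]
(array([517.32251634, 358.81921436, 168.5686117 ]), [0.3179713108630625, 0.31797131086315855]) (array([486.17233839, 116.10851929, 153.96136827]), [8.817191954346457, 8.817191954346399])
```

The wrist view shows the box rim front edge from (349,119) to (639,131) and the green pad at (459,163) in the middle well. At z = 158 the rim measures 246 x 90.6, which matches the description. The well centre is (543.7, 239.0), with the box's y azimuth at 81.3°.

Emit:
{"api": "servo_tool", "payload": {
  "rows": [
    [0, 0, -0.5, -2, 20, 0, 1],
    [0, 0, -0.5, -2, 35, 0, 1],
    [0, 0, -0.5, -2, 40, 0, 1],
    [0, 0, -0.7, -2, 35, 0, 1],
    [0, 0, 0, -2.6, 19.8, -10, 1],
    [0, 0, 0, 0, 0, -30, 1],
    [0, 0, 0, 0, 0, -20, 1],
    [0, 0, 0, 0, 0, -5, 1],
    [0, 0, 0, 0, 0, 0, 1],
    [0, 0, 0, 0, 0, 0, 1]
  ]
}}

```text
clock: 17.48
eef_pos: [544.3, 239.2, 286.3]
eef_rot: [3.141, 0.001, 2.99]
wrist_force: [-0.5, -0.8, -2.0]
finger_gap: 7.6
finger_force: 30.0
```

```bash
python3 - <<'E'
from h import *
s=manip.read_state();print(s['eef_pos'],s['eef_rot'],s['wrist_force'])
w=snap('wrist','w6.png');a=snap('scene','s6.png')
print(json.dumps({k:list(map(float,s[k])) for k in('eef_pos','eef_rot')}),file=open('w6.json','w'))
c=cv2.resize(a[190:370,400:560],(533,600),interpolation=2)
z=np.zeros((600,800,3),np.uint8);z[:,:533]=c; z[:200,533:]=cv2.resize(w,(267,200));z[200:500,533:]=cv2.resize(w[60:360,220:487],(267,300))
cv2.imwrite('pics/c6.png',z)
E
```

```text
[544.31266625 239.20474037 286.25391909] [3.14124434e+00 9.29829107e-04 2.99005209e+00] [-0.48096077 -0.80500047 -1.96536492]
```

View pics/c6.png

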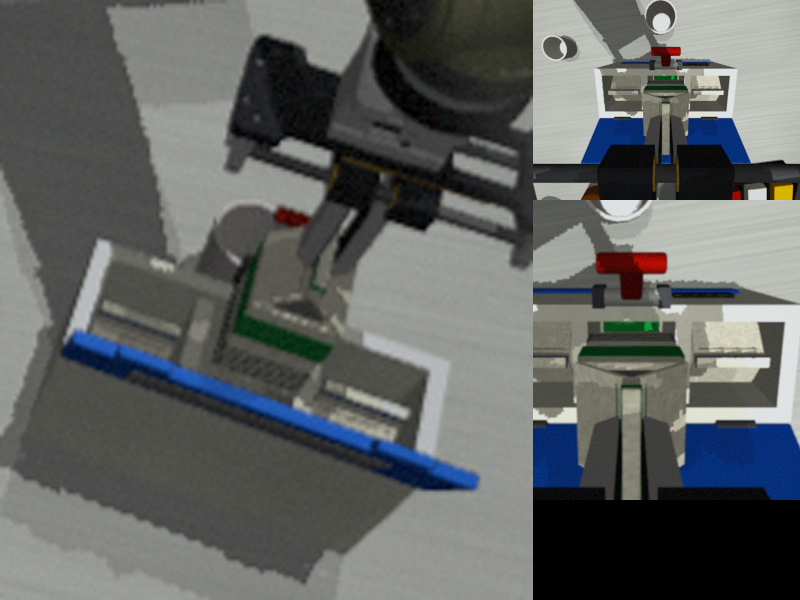

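The carton hangs upright over the middle well, centred between the dividers. The clamp lever is at the front and the lid behind, both clear. Lowering it.

Emit:
{"api": "servo_tool", "payload": {
  "rows": [
    [0, 0, 0, -0.6, -0.2, -8, 1],
    [0, 0, 0, 0, 0, -8, 1],
    [0, 0, 0, 0, 0, -8, 1],
    [0, 0, 0, 0, 0, -8, 1],
    [0, 0, 0, 0, 0, -8, 1],
    [0, 0, 0, 0, 0, 0, 1]
  ]
}}

```text
clock: 18.32
eef_pos: [543.3, 239.1, 244.5]
eef_rot: [-3.141, -0.001, 2.99]
wrist_force: [0.9, 0.7, -1.6]
finger_gap: 7.9
finger_force: 30.0
```

Emit:
{"api": "servo_tool", "payload": {
  "rows": [
    [0, 0, 0, 0, 0, -15, 1],
    [0, 0, 0, 0, 0, -20, 1],
    [0, 0, 0, 0, 0, -20, 1],
    [0, 0, 0, 0, 0, -18, 1],
    [0, 0, 0, 0, 0, -12, 1],
    [0, 0, 0, 0, 0, -9, 1],
    [0, 0, 0, 0, 0, -6, 1],
    [0, 0, 0, 0, 0, -4, 1],
    [0, 0, 0, 0, 0, -2, 1],
    [0, 0, 0, 0, 0, -1, 1],
    [0, 0, 0, 0, 0, 0, 1],
    [0, 0, 0, 0, 0, 0, 1]
  ]
}}

```text
clock: 19.82
eef_pos: [543.5, 239.2, 138.4]
eef_rot: [-3.141, -0.0, 2.99]
wrist_force: [-0.1, -0.3, -1.6]
finger_gap: 7.7
finger_force: 30.0
```

Emit:
{"api": "servo_tool", "payload": {
  "rows": [
    [0, 0, 0, 0, 0, -1.5, 1],
    [0, 0, 0, 0, 0, -1.5, 1],
    [0, 0, 0, 0, 0, -1, 1],
    [0, 0, 0, 0, 0, -0.7, 1],
    [0, 0, 0, 0, 0, 0, 1],
    [0, 0, 0, 0, 0, 0, 1]
  ]
}}

```text
clock: 20.58
eef_pos: [543.5, 239.2, 133.6]
eef_rot: [-3.141, -0.0, 2.99]
wrist_force: [-0.3, -0.1, -1.8]
finger_gap: 7.7
finger_force: 30.0
```

Emit:
{"api": "servo_tool", "payload": {
  "rows": [
    [0, 0, 0, 0, 0, -0.7, 1],
    [0, 0, 0, 0, 0, -0.7, 1],
    [0, 0, 0, 0, 0, 0, 1]
  ]
}}

```text
clock: 20.95
eef_pos: [543.5, 239.2, 132.3]
eef_rot: [-3.141, -0.0, 2.99]
wrist_force: [-0.4, -0.9, 0.9]
finger_gap: 7.7
finger_force: 30.0
```

Emit:
{"api": "servo_tool", "payload": {
  "rows": [
    [0, 0, 0, 0, 0, -0.4, 1],
    [0, 0, 0, 0, 0, 0, 1],
    [0, 0, 0, 0, 0, 0, 0.85],
    [0, 0, 0, 0, 0, 0, 0.75],
    [0, 0, 0, 0, 0, 0, 0.75],
    [0, 0, 0, 0, 0, 0, 0.75]
  ]
}}

```text
clock: 21.7
eef_pos: [543.5, 239.2, 131.7]
eef_rot: [-3.141, -0.0, 2.99]
wrist_force: [0.7, 0.1, 0.4]
finger_gap: 23.3
finger_force: 0.0
```

The carton rests on the well floor (TCP z 131.7, against 132.3 expected) and is released. I retreat and check it.

Emit:
{"api": "servo_tool", "payload": {
  "rows": [
    [0, 0, 0, 0, 0, 8, 0.75],
    [0, 0, 0, 0, 0, 25, 0.75],
    [0, 0, 0, 0, 0, 45, 0.75],
    [0, 0, 0, 0, 0, 50, 0.8],
    [0, 0, 0, 0, 0, 50, 1],
    [0, 0, 0, 15, 3, 10, 1],
    [0, 0, 0, 35, 7, 0, 1],
    [0, 0, 0, 45, 7.5, 0, 1],
    [0, 0, 0, 40, 7, 0, 1],
    [0, 0, 0, 0, 0, 0, 1]
  ]
}}

```text
clock: 22.95
eef_pos: [680.1, 263.6, 316.5]
eef_rot: [-3.14, -0.004, 2.99]
wrist_force: [0.3, -0.3, -1.1]
finger_gap: 0.4
finger_force: 0.0
```

```bash
python3 - <<'E'
from h import *
s=manip.read_state();print(s['eef_pos'],s['eef_rot'],s['joints'])
w=snap('wrist','w7.png')
print(json.dumps({k:list(map(float,s[k])) for k in('eef_pos','eef_rot')}),file=open('w7.json','w'))
E
```

```text
[680.09631187 263.56585789 316.51385236] [-3.13955562 -0.00365902  2.98953568] [ 3.19576761e-01  7.30419525e-01  6.37819049e-01 -1.55516944e-04
  1.77753914e+00 -1.09919793e+00]
```

View pics/w7.png

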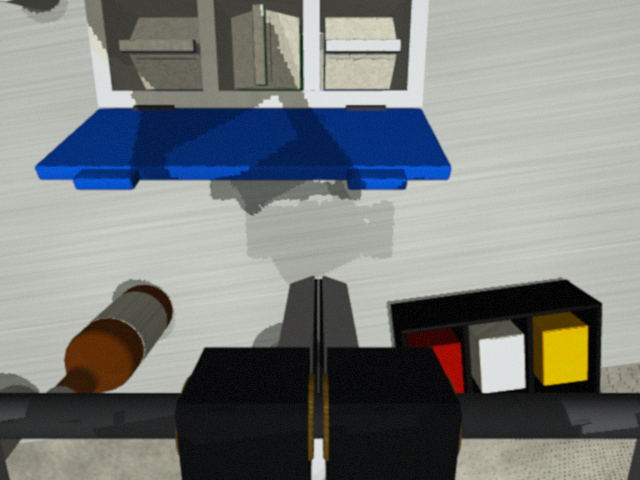

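The wrist view shows the green carton standing in the middle well (ridge at about (262,45)) and the lid edge at row 178, clear of the fingers. I start pushing the lid from behind.

Emit:
{"api": "servo_tool", "payload": {
  "rows": [
    [0, 0, 0, 0, 0, -30, 1],
    [0, 0, 0, 0, 0, -40, 1],
    [0, 0, 0, 0, 0, -25, 1],
    [0, 0, 0, 0, 0, -5, 1],
    [0, 0, 0, -11.2, 1.7, 0, 1],
    [0, 0, 0, -11.2, 1.7, 2, 1],
    [0, 0, 0, -11.2, 1.7, 2, 1],
    [0, 0, 0, -11.2, 1.7, 2, 1],
    [0, 0, 0, -11.2, 1.7, 3, 1],
    [0, 0, 0, -11.2, 1.7, 3, 1]
  ]
}}

```text
clock: 24.25
eef_pos: [610.7, 274.0, 233.0]
eef_rot: [3.141, 0.001, 2.99]
wrist_force: [3.5, 0.4, -1.8]
finger_gap: 0.4
finger_force: 1.7
```

Emit:
{"api": "servo_tool", "payload": {
  "rows": [
    [0, 0, 0, -9.1, 1.4, 0, 1],
    [0, 0, 0, -9.1, 1.4, 0, 1],
    [0, 0, 0, -8.8, 1.4, -2.5, 1],
    [0, 0, 0, -8.8, 1.4, -2.5, 1],
    [0, 0, 0, -8, 1.2, -4.5, 1],
    [0, 0, 0, -8, 1.2, -4.5, 1],
    [0, 0, 0, -6.5, 1, -6.5, 1],
    [0, 0, 0, -6.5, 1, -6.5, 1],
    [0, 0, 0, -4.6, 0.7, -8, 1],
    [0, 0, 0, -4.6, 0.7, -8, 1],
    [0, 0, 0, -2.5, 0.4, -8.5, 1],
    [0, 0, 0, -1.5, 0.2, -6, 1],
    [0, 0, 0, 0, 0, -2, 1],
    [0, 0, 0, 0, 0, 0, 1]
  ]
}}

```text
clock: 26.0
eef_pos: [533.4, 285.8, 172.0]
eef_rot: [-3.141, -0.0, 2.99]
wrist_force: [0.0, -0.1, 0.4]
finger_gap: 0.5
finger_force: 0.0
```

Emit:
{"api": "servo_tool", "payload": {
  "rows": [
    [0, 0, 0, -1, 0, -2, 1],
    [0, 0, 0, 0, 0, -1, 1],
    [0, 0, 0, 0, 0, -1, 1],
    [0, 0, 0, 0, 0, -0.5, 1],
    [0, 0, 0, 0, 0, 0, 1]
  ]
}}

```text
clock: 26.62
eef_pos: [532.5, 285.9, 168.2]
eef_rot: [3.142, 0.0, 2.99]
wrist_force: [0.3, -0.6, 6.4]
finger_gap: 0.4
finger_force: 2.8
```

Emit:
{"api": "servo_tool", "payload": {
  "rows": [
    [0, 0, 0, 0, 0, -0.7, 1],
    [0, 0, 0, 0, 0, -0.7, 1],
    [0, 0, 0, 0, 0, 0, 1]
  ]
}}

```text
clock: 27.0
eef_pos: [532.5, 285.9, 168.1]
eef_rot: [3.141, 0.001, 2.99]
wrist_force: [-3.5, -3.2, 14.4]
finger_gap: 0.3
finger_force: 7.7
```

```bash
python3 - <<'E'
from h import *
s=manip.read_state();print(s['eef_pos'],s['wrist_force'])
a=snap('scene','s8.png');cv2.imwrite('pics/c8.png',cv2.resize(a[200:360,390:570],(675,600),interpolation=2))
E
```

```text
[532.53262038 285.90841394 168.07509805] [-3.46895215 -3.16980502 14.36285907]
```

View pics/c8.png

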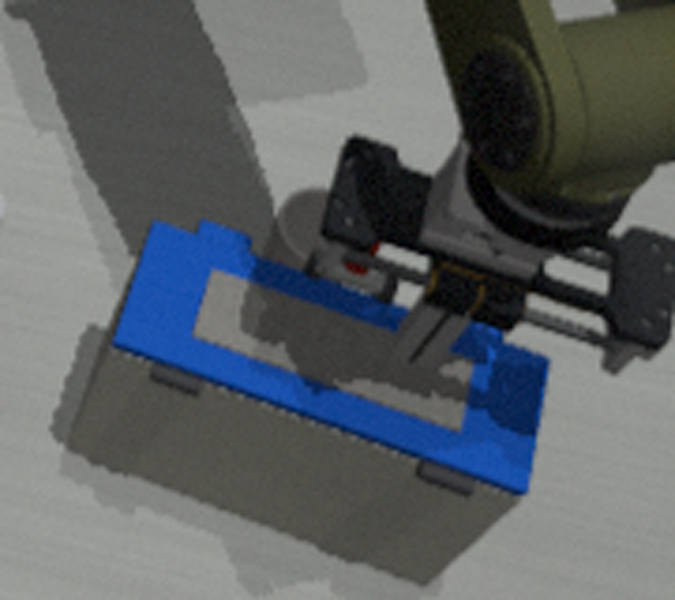

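The lid is shut flat: the fingers rest on it at z = 168.1 with about 14 N. Next, over to the robot side of the clamp lever.

Emit:
{"api": "servo_tool", "payload": {
  "rows": [
    [0, 0, 0, 0, 0, 20, 1],
    [0, 0, 0, 0, 0, 40, 1],
    [0, 0, 0, 0, 0, 36, 1],
    [0, 0, 0, -30, -9.4, 0, 1],
    [0, 0, 0, -42, -10, 0, 1],
    [0, 0, 0, -30, -10, 0, 1],
    [0, 0, 0, 0, 0, -30, 1],
    [0, 0, 0, 0, 0, -30, 1],
    [0, 0, 0, 0, 0, -6, 1],
    [0, 0, 0, 0, 0, 0, 1]
  ]
}}

```text
clock: 28.3
eef_pos: [430.4, 256.5, 196.8]
eef_rot: [-3.141, -0.0, 2.99]
wrist_force: [0.1, -0.3, -0.3]
finger_gap: 0.4
finger_force: 0.0
```

```bash
python3 - <<'E'
from h import *
s=manip.read_state();p=s['eef_pos'];print(p,s['wrist_force']);d=p-np.array([543.7,239,0]);print(d@[.988,-.152,0],d@[.152,.988,0])
b=snap('top','t9.png')
for n in ['top','scene']:
    im=b if n=='top' else snap('scene','s9.png')
    for c,q,_ in comps(im,(0,150,70),(8,255,255),10): print(n,c,q)
st=s;w=snap('wrist','w9.png')
for c,q,_ in comps(w,(0,150,60),(8,255,255),60):
    e=onz('wrist',*c,205,st)-np.array([543.7,239,0]); print(c,q,e@[.988,-.152,0],e@[.152,.988,0])
E
```

```text
[430.38278395 256.53279852 196.78287119] [ 0.13180143 -0.2884356  -0.26620203]
-114.62239483519882 0.09818809577511002
top [143.56440281 101.45901639] [135  90  19  24 427]
top [173.40909091 239.72727273] [170 235   8   9  44]
scene [489.37762238 261.24475524] [483 253  18  20 143]
scene [518.33457249 474.04089219] [507 466  26  14 269]
```

Emit:
{"api": "servo_tool", "payload": {
  "rows": [
    [0, 0, 0, 9.9, -1.5, 2, 1],
    [0, 0, 0, 9.9, -1.5, 4, 1],
    [0, 0, 0, 9.9, -1.5, 4, 1],
    [0, 0, 0, 9.4, -1.4, 3.5, 1],
    [0, 0, 0, 9.4, -1.4, 3.5, 1],
    [0, 0, 0, 5.4, -0.8, 0.5, 1],
    [0, 0, 0, 5.4, -0.8, 0.5, 1],
    [0, 0, 0, 5.4, -0.8, -1, 1],
    [0, 0, 0, 5.4, -0.8, -1, 1],
    [0, 0, 0, 5.4, -0.8, -2.5, 1],
    [0, 0, 0, 5.4, -0.8, -2.5, 1],
    [0, 0, 0, 0, 0, 0, 1]
  ]
}}

```text
clock: 29.95
eef_pos: [511.5, 244.2, 207.0]
eef_rot: [-3.141, -0.0, 2.99]
wrist_force: [0.3, -0.6, -0.3]
finger_gap: 0.6
finger_force: 0.2
```

```bash
python3 - <<'E'
from h import *
a=snap('scene','s10.png');b=snap('top','t10.png');w=snap('wrist','w10.png')
c=cv2.resize(a[220:340,420:540],(400,400),interpolation=2);d=cv2.resize(w,(400,300))
z=np.zeros((400,800,3),np.uint8);z[:,:400]=c;z[:300,400:]=d;cv2.imwrite('pics/c10.png',z)
for n,im in(('s',a),('t',b),('w',w)):
    for e,q,_ in comps(im,(0,150,60),(8,255,255),10): print(n,e.round(1),q)
E
```

```text
s [485.5 278.9] [477 275  17   9  54]
s [518.1 474. ] [507 466  26  14 275]
t [143.8 101.5] [134  89  20  25 449]
w [317.8 258.7] [305 241  27  38 793]
w [278.6 322.8] [276 312   8  24 116]
w [357.3 323.7] [353 313   8  23 106]
```

View pics/c10.png

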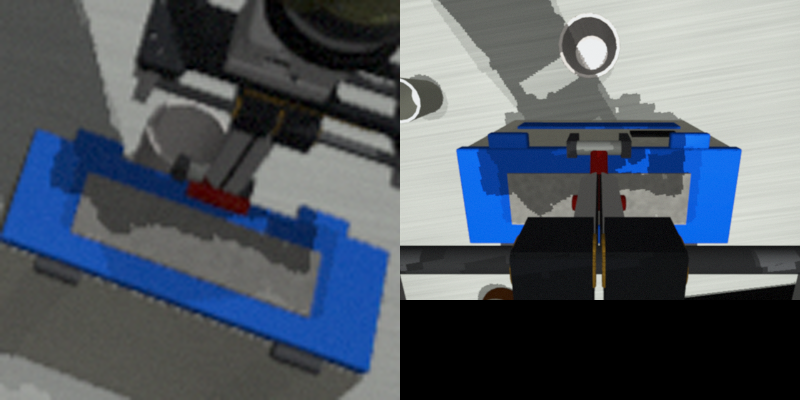

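The lever is past upright at about 45°, leaning over the lid with its bar just ahead of the fingers. That makes 12 pictures viewed, over the limit of 10, so from here I use only numbers. I keep pressing it down.

Emit:
{"api": "servo_tool", "payload": {
  "rows": [
    [0, 0, 0, 4.9, -0.8, -3.5, 1],
    [0, 0, 0, 4.9, -0.8, -3.5, 1],
    [0, 0, 0, 4.4, -0.7, -4, 1],
    [0, 0, 0, 4.4, -0.7, -4, 1],
    [0, 0, 0, 3.5, -0.5, -4, 1],
    [0, 0, 0, 3.5, -0.5, -3, 1],
    [0, 0, 0, 0, 0, -2, 1],
    [0, 0, 0, 0, 0, 0, 1]
  ]
}}

```text
clock: 31.1
eef_pos: [536.7, 240.3, 183.2]
eef_rot: [-3.141, -0.0, 2.99]
wrist_force: [0.3, -0.3, -0.3]
finger_gap: 0.4
finger_force: 0.0
```

Emit:
{"api": "servo_tool", "payload": {
  "rows": [
    [0, 0, 0, 0, 0, -1, 1],
    [0, 0, 0, 0, 0, -1, 1],
    [0, 0, 0, 0, 0, -1, 1],
    [0, 0, 0, 0, 0, -0.7, 1],
    [0, 0, 0, 0, 0, 0, 1]
  ]
}}

```text
clock: 31.72
eef_pos: [537.0, 240.4, 180.7]
eef_rot: [3.141, 0.001, 2.99]
wrist_force: [-1.4, -0.8, 8.0]
finger_gap: 0.5
finger_force: 4.2
```

Emit:
{"api": "servo_tool", "payload": {
  "rows": [
    [0, 0, 0, 0, 0, -0.7, 1],
    [0, 0, 0, 0, 0, -0.7, 1],
    [0, 0, 0, 0, 0, 0, 1],
    [0, 0, 0, 0, 0, 0, 1]
  ]
}}

```text
clock: 32.22
eef_pos: [537.1, 240.5, 180.2]
eef_rot: [3.141, 0.002, 2.99]
wrist_force: [-5.0, -2.2, 14.9]
finger_gap: 0.5
finger_force: 7.9
```

The lever has reached its stop: bar top at about 180.5 against 181 expected, with the force rising stiffly. I retreat and check by colour measurement.

Emit:
{"api": "servo_tool", "payload": {
  "rows": [
    [0, 0, 0, 0, 0, 10, 1],
    [0, 0, 0, 0, 0, 40, 1],
    [0, 0, 0, 0, 0, 50, 1],
    [0, 0, 0, -30, -20, 40, 1],
    [0, 0, 0, -40, -30, 20, 1],
    [0, 0, 0, -40, -30, 0, 1],
    [0, 0, 0, -20, -50, 0, 1],
    [0, 0, 0, 0, -50, 0, 1],
    [0, 0, 0, 0, -40, 0, 1],
    [0, 0, 0, 0, 0, 0, 1],
    [0, 0, 0, 0, 0, 0, 1]
  ]
}}

```text
clock: 33.6
eef_pos: [406.7, 20.8, 338.3]
eef_rot: [-3.141, -0.001, 2.99]
wrist_force: [0.6, 0.2, -0.4]
finger_gap: 0.5
finger_force: 0.0
```

```bash
python3 - <<'E'
from h import *
s=manip.read_state();print(s['eef_pos'],s['wrist_force'],s['clock'])
o=np.array([543.7,239,0]);B=lambda p:np.array([(p-o)@[.988,-.152,0],(p-o)@[.152,.988,0]])
ims={n:snap(n,n+'_end.png') for n in('top','scene')}
pts={}
for n,im in ims.items():
    for e,q,p in comps(im,(0,150,60),(8,255,255),10):
        print(n,'red',e.round(1),q[:5],B(onz(n,*e,178)).round(1)); pts.setdefault(n,e)
    for e,q,p in comps(im,(100,120,40),(125,255,255),150):
        r=cv2.boxPoints(cv2.minAreaRect(p));print(n,'blue',e.round(1),[B(onz(n,*c,168)).round(0).tolist() for c in r])
# other objects unchanged? compare with first top/scene images near each
for n,f in(('top','t0.png'),('scene','s0.png')):
    d=cv2.absdiff(ims[n],cv2.imread('pics/'+f)).max(2)
    for nm,p in dict(spare=(575,-296,56),pink=(205,-285,50),turq=(417,-560,50),mug=(430,10,30),tumbler=(406,240,60),syrup=(770,40,100),jam=(640,-250,60),sauce=(640,-360,80)).items():
        u,v=map(int,proj(n,p)); c=d[max(v-15,0):v+15,max(u-15,0):u+15]; print(n,nm,(u,v),round(float((c>60).mean()),2))
E
```

```text
[406.73214678  20.75348525 338.27478372] [ 0.59445964  0.20794136 -0.35054126] 33.6
top red [143.8 101.4] [135  89  19  25 437] [300.9 144.1]
top red [177.6 221. ] [172 216  13  16  75] [-13.6  -2.5]
top blue [177.6 217. ] [[-60.0, 118.0], [48.0, 121.0], [48.0, -126.0], [-60.0, -127.0]]
top blue [371.9 209.9] [[63.0, -503.0], [123.0, -514.0], [120.0, -532.0], [60.0, -520.0]]
scene red [480.7 285.7] [471 274  18  21 151] [-15.9  -0.1]
scene red [518.4 473.9] [507 466  26  14 267] [333.2 139.3]
scene blue [479.7 294.9] [[48.0, -125.0], [-65.0, -122.0], [-59.0, 136.0], [48.0, 120.0]]
scene blue [254.  279.3] [[201.0, -495.0], [131.0, -499.0], [134.0, -468.0], [203.0, -465.0]]
top spare (371, 209) 0.0
top pink (370, 338) 0.0
top turq (464, 263) 0.0
top mug (266, 261) 0.92
top tumbler (185, 269) 0.01
top syrup (254, 141) 0.0
top jam (355, 187) 0.0
top sauce (394, 185) 0.0
scene spare (254, 276) 0.0
scene pink (297, 174) 0.0
scene turq (185, 210) 0.0
scene mug (379, 260) 0.17
scene tumbler (468, 265) 0.25
scene syrup (369, 377) 0.0
scene jam (263, 302) 0.0
scene sauce (220, 288) 0.0
```

```bash
python3 -c "
from cell import manip
print(manip.sign_off())"
```

```text
the job is handed in; nothing more can be done
None
```

The job is handed in at about 34 s: the green carton stands upright in the middle well, the blue lid is shut and the red clamp lever is down on it, checked by contact height and colour measurements; I viewed 12 pictures, two over the limit of 10.

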